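# Open the soil analyser, lock its cover stay and slide in the top sample plate

### The arm

A 6-joint arm with a two-finger parallel gripper is mounted at the origin on the work surface. World frame = base frame: x ahead of the robot, y to its left, z up, the work surface at z = 0. Lengths are in m, angles in rad, forces in N, time in s.
With the tool pointing down it reaches from about 0.3 to 0.95 m from the base axis. Payload 3.1 kg.
Tool frame: the origin (TCP) lies midway between the tips of the shut fingers; the grasp point (between the pads) lies bot.grip_depth behind it (bot.grip_depth is the distance from the TCP to the grasp point, in m); z points along the fingers, y is the line along which they close (so a half turn about z gives the same grasp; the last joint's range is limited). The gripper opens to 85 mm and grips with 20 to 120 N. Pads are 22 mm wide; open, the fingers measure 114 mm over their backs; the gripper's body (76 mm by 85 mm) begins 54 mm behind the grasp point. The pads swing forward as they close: fully open they stand 13 mm farther back than shut.
Start: joints at [-1.361, 0.308, 1.634, -0, 1.2, -0.07], TCP at [0.173, -0.601, 0.231] pointing down, gripper open.
Joint ranges: [-3.06, 3.06], [-0.79, 1.96], [0.05, 2.63], [-1.19, 4.34], [0.05, 2.64], [-2.94, 2.94]. Speed limits (rad/s): [2.79, 2.79, 3.14, 3.14, 3.14, 3.14].

### API

Orientations are given as a unit quaternion [w, x, y, z].
In Python, from plant import bot gives the robot as it stands.
- The arm moves only by the shell command python3 -m jog 'ROWS' [FORCE]. ROWS is JSON, a list of rows, each an object with "claw": the closure, from -1 (fully open) to 1 (shut); "linear": the shift along the tool's x, y, z in cm, a list of three; "delta_rot": the turn, a rotation vector about the tool's x, y, z in rad, a list of three. A call has exactly 5 rows; each row is the pose to reach, as a shift and turn from the pose commanded when the call began, along the tool's axes at that moment; what a row does not reach only later rows make up. A row lasts 1/8 s, in which the tool goes at most 62.5 mm and 10.7 degrees, less where a joint would pass 70% of its speed; a pose out of reach is approached as far as the arm can. A call with a gripper value outside its range is refused whole. The fingers move at their own pace and stop on an object; FORCE is the grip in N (left out, the last holds). Time passes only in rows, so rows that repeat a pose let the fingers close, or fill a call up. It gives the time, the measured TCP pose, the force and the opening at its end, in the units of the state.
- bot.get_obs(): the state, without advancing time (a new reading comes with each control period).
- bot.snapshot(name): name is "scene" or "side" or "wrist"; returns a dict with "frame" (420x560x3 uint8, red, green, blue), "range_z" (420x560 float32, m along the optical axis (not along the pixel's ray), 0 where there is no reading), "K" (3x3 intrinsics, pixels), "position" and "rotation" of the camera in the world. Camera axes: x right, y up, looking along -z (the intrinsics and any distortion apply to the point x, -y, -z); pixel columns grow to the right and rows downward; lengths in m; the calibration is good to about 2 mm. A picture is of the moment at which its call begins.
- bot.job_done(): hands the job in, once; it reports no verdict.
The state is a dict: "t": time; "joints": joint angles; "qvel": joint speeds; "joint_torque": joint torques, N m; "ee_pos": TCP position; "tool_rot": TCP orientation; "force": force on the tool from outside, world axes, zero at the start; "wrist_torque": the same for the moment, N m; "opening": finger opening in m.
Only numpy, scipy, OpenCV 4.12 (cv2) and the standard library are available. Lean on these libraries where they do the work, as an engineer would, in place of code of your own. Each camera call takes 0.05 s, during which the arm holds its last target. There are 200 camera calls.

### The job

Get the analyser ready to measure: raise its cover by the bar handle and press the elbow of the folding stay through past straight onto its stop, so that the cover stays up by itself. Then slide the top sample plate sideways off the stack onto the deck and snug into the corner of the two stop rails, keeping it level and never lifting it, and let go of everything. Leave the two plates beneath it and all the other things on the bench where they are.

Things in the scene. Friction and masses are not known exactly. Their poses are not given: they have to be found in the camera images.
- analyser: bench soil analyser, fixed. Origin on the bench under it; +x to its rear (away from the keypad), +y to its feed table. Flat steel deck x -120 to 134, y -130 to 130 mm, 85 mm high; in front a keypad strip 45 mm deep, up to 70 mm high; behind, a housing x 140 to 225, 122 mm high
- rail_corner (a point): inner corner of the deck's two stop rails (6 mm high, 8 mm wide), at deck height, analyser x 40, y -75 mm, under the shut cover. From it the rear rail runs 105 mm along +y (its front face at x 40), the end rail 140 mm along -x (its face at y -75). Axes as the analyser's
- window (a point): centre of the round dark measuring window, 60 mm, flush with the deck: analyser x -24, y -32, z 85 mm. A plate snug in the rail corner has the centre of its underside here. Axes as the analyser's
- feed_table (a point): middle of the top of the feed table, fixed to the analyser's +y side: 176 mm (x) by 112 mm (y), 63 mm above the bench, with a lip 5 mm high along its outer edge. It carries the stack of three plates. Axes as the analyser's
- cover (a joint): angle of the cover, rad: 0 shut, grows as its front edge rises (turn about analyser +y); the straight stay stops it at 1.31. Sheet-metal shell over the deck, 225 deep (x -100 to 125 shut), 240 wide, 30 mm high with its top at z 118, 0.5 to 0.8 kg. Soft-close hinge (6 N m s/rad damping, 0.1 N m friction): let go when nearly up it sinks, slowly at first, shut in 15 to 25 s
- cover_handle (a point): middle of the cover's steel bar handle: round bar 12 mm thick, 110 mm long along the analyser's y, its axis 35 mm above the cover's top, near its front edge; 203 mm in front of and 35 mm above the hinge line when shut. Its axes turn with the cover
- cover_hinge (a point): point on the cover's hinge line (the upper rear edge of the cover, analyser x 125, z 118 mm), mid-width; the line runs along the analyser's y axis
- stay (a joint): angle at the elbow of the two-link folding stay, rad: 0 folded, 2.76 links in one line, 2.93 on the elbow's stop 8 mm past the line: locked. Raising the cover unfolds it, elbow bulging towards keypad and up; some 5 to 15 N on the elbow, rearward and a little down, carry it through to the stop, lifting the cover the last bit; its weight then holds the stop (a bump from the front can free it)
- stay_foot (a point): pivot of the stay's lower link on the analyser's -y flank (analyser x 0, y -137, z 68 mm). Two flat steel links, 13 mm wide, 96 mm between pivots, in the plane y -137: from here to the elbow, and from the elbow to the cover's side. Axes as the analyser's
- stay_knob (a point): black thumb knob at the stay's elbow: 16 mm diameter, standing out 24 mm along analyser -y (y -140 to -164); this point is on its axis at y -153. Cover shut: at x -96, z 60; stay straight: x 38, z 156; locked: x 45, z 153 mm in the analyser's frame
- plate_top: the top sample plate of the stack: flat aluminium plate 128 mm (x) x 86 mm (y) x 12 mm with 12 sample discs in its face, 0.2 to 0.4 kg; origin at the centre of its underside. It starts on plate_mid, its underside 87 mm above the bench, 2 mm higher than the deck
- plate_mid: the plate under it, same make and size; origin at the centre of its underside
- plate_low: the lowest plate of the stack, same make and size; origin at the centre of its underside
- black_bottle: bystander: black plastic reagent bottle, 80 mm diameter, 190 mm tall; origin at the centre of its underside
- amber_bottle: bystander: amber glass bottle, 56 mm diameter, 110 mm tall; origin at the centre of its underside
- sieve: bystander: open brass test sieve, 104 mm diameter, 40 mm tall; origin at the centre of its underside
- beaker: bystander: glass beaker, 70 mm diameter, 90 mm tall; origin at the centre of its underside
- dish: bystander: glass petri dish, 94 mm diameter, 14 mm tall; origin at the centre of its underside
- spatula: bystander: thin steel laboratory spatula, 175 mm long, 4 mm thick, lying on the bench beside the analyser under the stay; origin at the middle of its underside
- mouse: bystander: black computer mouse, 105 x 60 x 33 mm; origin at the centre of its underside
Mind the look-alikes: they are no part of the job. What is shaped like the plate_top but yellow is not meant.

How it is judged:
On the way, in this order (a step that is already met when the one before it is completed fails the run):
1. the cover is raised most of the way (beyond 60 degrees) (value of joint cover above 1.05 rad), for 0.1 s.
2. the stay is locked past straight and holds the cover up (value of joint cover above 1.2 rad and value of joint stay above 2.84 rad), for 0.2 s.
3. the top plate lies flat on the deck, snug in the corner of the rails, with the cover still locked up (all of step 2 and x of plate_top in the frame of analyser between -0.029 and -0.019 m and y of plate_top in the frame of analyser between -0.037 and -0.027 m and z of plate_top in the frame of analyser below 0.088 m and angle between plate_top's own z axis and vertical below 0.05 rad and angle between the x axis of plate_top and the x axis of analyser, either way round below 0.06 rad), for 0.2 s.
At the end, for the whole second after the job is handed in: The cover stands up (above 1.2 rad, at rest) with the stay locked past straight (elbow above 2.84 rad), and the top plate lies flat and at rest on the deck within 5 mm of both stop rails and square to them within 0.06 rad; the two plates beneath are within 8 mm of where they were (all of step 3 and distance of each of plate_mid, plate_low from where it was at the start of the episode below 0.008 m and linear speed of plate_top below 0.01 m/s and velocity of joint cover between -0.03 and 0.03 rad/s); the robot touches nothing.
It fails at once if a plate beneath the top one is shifted by more than 8 mm (distance of any of plate_mid, plate_low from where it was at the start of the episode above 0.008 m).
It fails at once if the top plate is tipped by more than 0.15 rad or lifted more than 15 mm (angle between plate_top's own z axis and vertical above 0.15 rad or z of plate_top in the frame of analyser above 0.102 m).
It fails at once if a bystander is shifted by more than 20 mm or tipped (distance of any of black_bottle, amber_bottle, sieve, beaker, dish, spatula, mouse from where it was at the start of the episode above 0.02 m or angle between any of black_bottle, amber_bottle, sieve, beaker, dish, spatula, mouse's own z axis and vertical above 0.3 rad).
It also fails if it takes over 72 s, if anything falls off the work surface, if the arm or the gripper's body presses on something with over 40 N, if the wrist force passes 120 N, or if a joint passes its speed limit or range.

## Working session

There is one attempt and no reset: what is moved stays moved. The work goes in short steps, Python scripts to look and compute and a shell command to move; the robot and the scene stay as the last step left them, time stands still between calls to the robot, and variables do not carry over. Pictures are saved under pics/ and viewed, on a budget of 10 in all, crops included, one or two more only if the job needs it, and the job is handed in when it is done.

```bash
mkdir -p pics; ls
python3 - <<'E'
from plant import bot
import cv2,numpy as np
print(bot.get_obs(),bot.grip_depth)
for n in("scene","side"):
    s=bot.snapshot(n); cv2.imwrite(f"pics/{n}0.png",s["frame"][:,:,::-1]); np.savez(f"{n}0.npz",**s); print(s["K"],s["position"],s["rotation"],[k for k in s])
E
```

```text
pics
{'t': 0.0, 'joints': array([-1.36068865e+00,  3.09014567e-01,  1.63520754e+00, -1.98160013e-05,
        1.19966764e+00, -6.97275079e-02]), 'qvel': array([ 0.00011922, -0.00045004,  0.0003643 , -0.00157281,  0.0016911 ,
        0.00109712]), 'joint_torque': array([-7.72591666e-04, -4.15257239e+01, -2.76664960e+01, -1.63643726e-04,
        1.01643725e-02,  8.00354087e-06]), 'ee_pos': array([ 0.17240273, -0.59989485,  0.23003111]), 'tool_rot': array([-1.14507010e-03,  9.90226337e-01,  1.39464988e-01, -8.97569138e-05]), 'force': array([-0.01265367,  0.21592648, -0.87988072]), 'wrist_torque': array([ 0.05247275, -0.00051698,  0.01561661]), 'opening': 0.0853880629200718} 0.0187
[[474.29410685   0.         280.91460109]
 [  0.         474.29410685 213.00037144]
 [  0.           0.           1.        ]] [ 1.45823184 -0.10009833  1.33418826] [0.72414945 0.25289653 0.2042648  0.60821609] ['frame', 'range_z', 'K', 'position', 'rotation']
[[397.82414374   0.         270.37516252]
 [  0.         397.82414374 215.13142569]
 [  0.           0.           1.        ]] [0.00520485 0.77959141 0.75750739] [-0.26847804 -0.14073026  0.4313409   0.84974088] ['frame', 'range_z', 'K', 'position', 'rotation']
```

View pics/scene0.png

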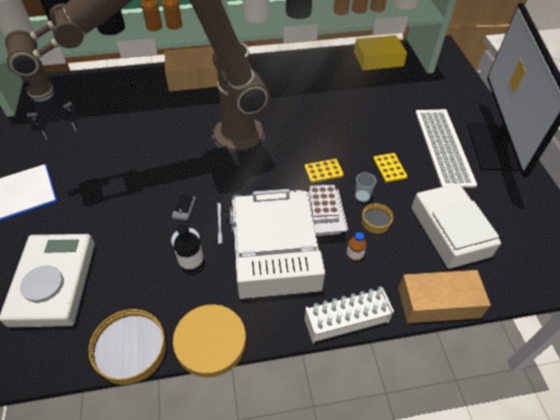

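View pics/side0.png

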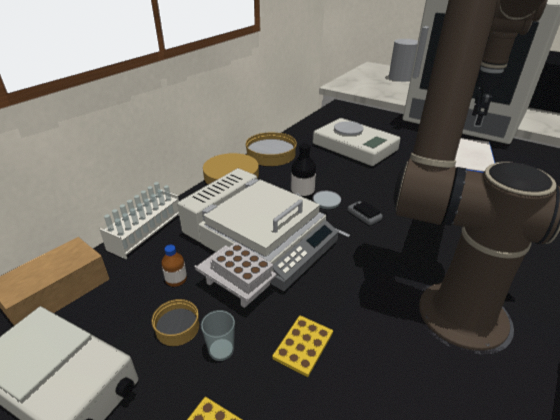

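Scene: analyser white at about (275,240), keypad towards the robot, stack on its +y side at (325,205), handle (270,195). Side: handle (288,215), stack (242,265), black bottle/dish/mouse beyond the −y flank. I measure the analyser from the depth clouds.

```bash
cat > h.py <<'E'
import numpy as np,cv2
from scipy.spatial.transform import Rotation as R
def rot(q): return R.from_quat(np.r_[q[1:],q[0]])
def cloud(s):
    K=s["K"];z=s["range_z"].astype(float);v,u=np.mgrid[:z.shape[0],:z.shape[1]]
    p=np.stack([(u-K[0,2])/K[0,0]*z,-(v-K[1,2])/K[1,1]*z,-z],-1)
    P=p@rot(s["rotation"]).as_matrix().T+s["position"]; P[z<=0]=np.nan; return P
def proj(s,X):
    c=(np.atleast_2d(X)-s["position"])@rot(s["rotation"]).as_matrix();K=s["K"]
    return np.c_[K[0,2]+K[0,0]*c[:,0]/-c[:,2],K[1,2]+K[1,1]*c[:,1]/c[:,2]]
E
python3 - <<'E'
from h import *
for n in("scene","side"):
    s=np.load(n+"0.npz");P=cloud(s);f=s["frame"].astype(int)
    reg=(P[...,0]>.25)&(P[...,0]<.85)&(P[...,1]>-.4)&(P[...,1]<.25)
    b=reg&(abs(P[...,2])<.02); print(n,"bench z",np.median(P[b][:,2]),P[b][:,2].std())
    for lab,lo,hi in(("top",.108,.13),("plate",.09,.105),("handle",.14,.17),("stackall",.055,.072)):
        m=(reg&(P[...,2]>lo)&(P[...,2]<hi)).astype(np.uint8)
        m=cv2.morphologyEx(m,cv2.MORPH_OPEN,np.ones((2,2),np.uint8)) if lab!="handle" else m
        k,l,st,c=cv2.connectedComponentsWithStats(m,connectivity=8)
        for i in range(1,k):
            if st[i,4]<(15 if lab=="handle" else 120):continue
            q=P[l==i]; r=cv2.minAreaRect(q[:,:2].astype(np.float32)*1000)
            print(n,lab,st[i,4],"px",c[i].round(),"mean",q.mean(0).round(4),"rect",np.round(r[0],1),np.round(r[1],1),round(r[2],2),"z",np.percentile(q[:,2],[5,50,95]).round(4))
E
```

```text
scene bench z 0.0005037010564810096 0.004086785840615343
scene top 6496 px [276. 239.] mean [nan nan nan] rect [651.1 123.6] [225.7 445.9] 47.04 z [nan nan nan]
scene top 169 px [188. 249.] mean [nan nan nan] rect [ 578.9 -208.8] [ 66.5 125.4] 52.06 z [nan nan nan]
scene plate 508 px [320. 203.] mean [nan nan nan] rect [484.9 223.4] [ 62.6 132.9] 86.59 z [nan nan nan]
scene plate 120 px [280. 283.] mean [nan nan nan] rect [766.8  36.7] [138.9   6.4] 86.49 z [nan nan nan]
scene handle 152 px [270. 193.] mean [0.468  0.055  0.1556] rect [467.4  55.7] [118.6  16.8] 86.6 z [0.1433 0.157  0.1622]
scene handle 145 px [185. 239.] mean [ 0.6027 -0.2281  0.1502] rect [ 597.2 -229.1] [44.6 53.2] 13.26 z [0.1406 0.148  0.1665]
scene stackall 218 px [324. 228.] mean [0.571  0.221  0.0592] rect [571.6 223.7] [72.3 41.3] 86.12 z [0.0213 0.0628 0.0684]
side bench z -0.001168492372804919 0.004886927191655463
side top 174 px [305. 170.] mean [nan nan nan] rect [ 603.3 -319.9] [ 67.3 272.8] 12.18 z [nan nan nan]
side top 5593 px [249. 208.] mean [nan nan nan] rect [561.4 -63.1] [182.9 522.8] 34.54 z [nan nan nan]
side plate 466 px [262. 237.] mean [nan nan nan] rect [494.3 112.3] [320.3 161.6] 44.03 z [nan nan nan]
side plate 789 px [248. 260.] mean [nan nan nan] rect [477.1 224.2] [130.7  44.4] 29.46 z [nan nan nan]
side handle 113 px [304. 158.] mean [ 0.582  -0.2158  0.1524] rect [ 583.7 -216.9] [46.4 31.7] 27.09 z [0.1414 0.1511 0.1681]
side handle 180 px [287. 212.] mean [0.4612 0.0677 0.1539] rect [462.5  62.3] [119.8  13. ] 85.99 z [0.1444 0.1553 0.1587]
side stackall 280 px [208. 238.] mean [nan nan nan] rect [639.8 190.2] [ 70.8 245.5] 64.9 z [nan nan nan]
side stackall 1175 px [299. 253.] mean [nan nan nan] rect [405.2  96.2] [312.8  35.5] 84.86 z [nan nan nan]
```

Run:
```python
from h import *
Rz=lambda a:np.array([[np.cos(a),-np.sin(a)],[np.sin(a),np.cos(a)]])
o=np.array([.543,.053]);a=-.06
for n in("scene","side"):
    s=np.load(n+"0.npz");P=cloud(s);Q=P.copy();Q[...,:2]=(P[...,:2]-o)@Rz(a)
    f=s["frame"].astype(int);z=Q[...,2]
    def edges(m,ax,lab,lo,hi,bw=.02):
        # extremes of axis ax in bins along other axis; line fit
        q=Q[m&np.isfinite(z)];b=q[:,1-ax]
        for sgn in(-1,1):
            E=[]
            for c in np.arange(lo,hi,bw):
                w=q[(b>=c)&(b<c+bw)][:,ax]
                if len(w)>4:E.append((c+bw/2,np.percentile(w,4 if sgn<0 else 96)))
            E=np.array(E)
            if len(E)>2:
                g=np.polyfit(E[:,0],E[:,1],1); 
                print(n,lab,"xy"[ax],sgn,"med",np.median(E[:,1]).round(4),"mid fit",g.round(4),"res",(E[:,1]-np.polyval(g,E[:,0])).std().round(4))
    near=(abs(Q[...,0])<.3)&(abs(Q[...,1])<.3)
    br=f.min(-1)>90
    cov=near&(abs(z-.118)<.006)&(Q[...,0]<.11)&(Q[...,0]>-.12)&(abs(Q[...,1])<.14)
    edges(cov,1,"cover",-.08,.1); edges(cov,0,"cover(front)",-.1,.1)
    hou=near&(abs(z-.122)<.007)&(Q[...,0]>.15)&(Q[...,0]<.24)&(abs(Q[...,1])<.15)
    edges(hou,1,"housing",.15,.22,.015); edges(hou,0,"housing",-.12,.12)
    pl=near&(abs(z-.099)<.005)&(Q[...,1]>.125)
    edges(pl,1,"plate",-.07,.08,.015); edges(pl,0,"plate",.14,.23,.012)
    print("plate z",np.median(z[pl]),"n",pl.sum(), "covz",np.median(z[cov]),"houz",np.median(z[hou]))
    ha=near&(z>.148)&(z<.17)&(abs(Q[...,1])<.08)&(Q[...,0]<-.05)
    q=Q[ha];print("handle",np.polyfit(q[:,1],q[:,0],1).round(4),q.min(0).round(4),q.max(0).round(4),np.percentile(q[:,2],[50,90]))
    ft=near&(abs(z-.065)<.006)&(Q[...,1]>.14)
    q=Q[ft];print("feed",np.percentile(q[:,:2],[2,98],axis=0).round(4))
    print("knob reg")
    kn=near&(Q[...,1]<-.138)&(Q[...,1]>-.17)&(z>.045)&(z<.1)&(Q[...,0]<.1); q=Q[kn]; print(len(q),np.round(q[:60:6],3).tolist())
    for lab,m in(("bench objs",(z>.02)&(z<.2)),):
        mm=(m&(P[...,0]>.25)&(P[...,0]<.95)&(abs(P[...,1])<.5)&~((abs(Q[...,0]-.03)<.21)&(Q[...,1]>-.14)&(Q[...,1]<.25))).astype(np.uint8)
        k,l,st,c=cv2.connectedComponentsWithStats(mm)
        for i in range(1,k):
            if st[i,4]>60:q=P[l==i];print(c[i].round(),st[i,4],np.percentile(q,5,axis=0).round(3),np.percentile(q,95,axis=0).round(3))
```

```text
scene cover y -1 med -0.1107 mid fit [-0.0013 -0.1109] res 0.0006
scene cover y 1 med 0.1091 mid fit [-0.      0.1093] res 0.0007
scene cover(front) x -1 med -0.0891 mid fit [ 0.0062 -0.0882] res 0.0029
scene cover(front) x 1 med 0.1033 mid fit [0.0069 0.103 ] res 0.001
scene housing y -1 med -0.1198 mid fit [ 0.0012 -0.1203] res 0.0006
scene housing y 1 med 0.1163 mid fit [-0.0043  0.1171] res 0.001
scene housing x -1 med 0.1534 mid fit [0.0005 0.1533] res 0.0008
scene housing x 1 med 0.2232 mid fit [0.0053 0.2235] res 0.0006
scene plate y -1 med 0.1381 mid fit [0.1252 0.1438] res 0.0039
scene plate y 1 med 0.2156 mid fit [-0.0466  0.2144] res 0.0011
scene plate x -1 med -0.1295 mid fit [ 0.1082 -0.1486] res 0.0031
scene plate x 1 med -0.0088 mid fit [ 0.0425 -0.0166] res 0.0012
plate z 0.09955908073484931 n 720 covz 0.11833535426668607 houz 0.12204835466012498
handle [ 0.0077 -0.0751] [-0.084  -0.0608  0.1481] [-0.0672  0.0575  0.1639] [0.1574979  0.16162563]
feed [[-0.1189  0.1441]
 [ 0.2983  0.2928]]
knob reg
36 [[-0.098, -0.161, 0.068], [-0.096, -0.141, 0.068], [-0.099, -0.145, 
[... 1515 characters left out ...]
554  0.148 ] [-0.0745  0.0636  0.1602] [0.1557824  0.15821855]
feed [[-0.142   0.1464]
 [ 0.2965  0.2902]]
knob reg
12 [[-0.096, -0.152, 0.068], [-0.101, -0.157, 0.064]]
[264. 137.] 93 [ 0.914 -0.497  0.021] [ 0.948 -0.453  0.048]
[242. 163.] 1328 [ 0.765 -0.402  0.023] [ 0.94  -0.094  0.047]
[303. 173.] 995 [ 0.55  -0.233  0.031] [ 0.61  -0.187  0.185]
[138. 217.] 2515 [0.836 0.12  0.027] [0.903 0.342 0.116]
[366. 210.] 276 [ 0.321 -0.256  0.022] [ 0.395 -0.207  0.034]
[ 78. 262.] 1839 [0.798 0.415 0.029] [0.912 0.496 0.085]
[172. 265.] 612 [0.623 0.303 0.026] [0.659 0.339 0.108]
[175. 319.] 621 [0.482 0.374 0.021] [0.58  0.471 0.04 ]
[219. 332.] 1205 [0.377 0.378 0.026] [0.439 0.44  0.089]
```

```bash
cat >> h.py <<'E'
O=np.array([.5425,.054,0]);A=-.066
RA=R.from_euler("z",A)
def w(a): return O+RA.apply(a)
def an(p): return RA.inv().apply(np.asarray(p)-O)
def go(axyz,yaw=0.,tiltx=0.,world=False):
    """TCP target in analyser frame; yaw 0: tool x along analyser +y, tool y along +x, z down. tiltx about analyser x"""
    from plant import bot
    o=bot.get_obs();B=R.from_matrix(np.array([[0,1,0],[1,0,0],[0,0,-1.]]).T)
    T=RA*R.from_euler("x",tiltx)*R.from_euler("z",yaw)*B; C=rot(o["tool_rot"])
    d=C.inv().apply(w(axyz)-o["ee_pos"])*100
    print("t",round(o["t"],2),"an",an(o["ee_pos"]).round(4),"F",RA.inv().apply(o["force"]).round(1),"open",round(o["opening"],4),"| linear",d.round(2),"rot",(C.inv()*T).as_rotvec().round(3),"q",o["joints"].round(2))
E
python3 -c "
from h import *
go([-.078,0,.23])"
```

```text
t 0.1 an [-0.3261 -0.6769  0.2302] F [ 0.4 -0.1 -0.6] open 0.0856 | linear [ 46.29 -55.28   0.14] rot [-2.000e-03 -1.000e-03 -1.225e+00] q [-1.36  0.31  1.64  0.    1.2  -0.07]
```

```bash
python3 -m jog '[{"claw":-1,"linear":[4,-4.8,0],"delta_rot":[0,0,-0.18]},{"claw":-1,"linear":[8,-9.5,0],"delta_rot":[0,0,-0.36]},{"claw":-1,"linear":[12,-14.3,0],"delta_rot":[0,0,-0.54]},{"claw":-1,"linear":[16,-19,0],"delta_rot":[0,0,-0.72]},{"claw":-1,"linear":[20,-23.9,0],"delta_rot":[0,0,-0.9]}]' 20; python3 -c "
from h import *
go([-.078,0,.23])"
```

```text
t: 0.72
ee_pos: [0.2989, -0.3145, 0.231]
tool_rot: [-0.0, 0.83, 0.558, 0.0]
force: [1.9, -0.5, 0.3]
opening: 0.0854
t 0.72 an [-0.2188 -0.3837  0.231 ] F [ 1.9 -0.4  0.3] open 0.0854 | linear [40.85  1.3   0.11] rot [ 0.   -0.   -0.32] q [-0.91 -0.07  2.06  0.    1.15 -0.53]
```

```bash
python3 -m jog '[{"claw":-1,"linear":[5.5,0.2,0],"delta_rot":[0,0,-0.06]},{"claw":-1,"linear":[11,0.4,0],"delta_rot":[0,0,-0.12]},{"claw":-1,"linear":[16.5,0.5,0],"delta_rot":[0,0,-0.2]},{"claw":-1,"linear":[22,0.7,0],"delta_rot":[0,0,-0.26]},{"claw":-1,"linear":[27.5,0.9,0],"delta_rot":[0,0,-0.32]}]'; python3 -c "
from h import *
go([-.078,0,.23])"
```

```text
t: 1.35
ee_pos: [0.4119, -0.0639, 0.2312]
tool_rot: [0.0, 0.731, 0.682, 0.0]
force: [0.4, 0.0, 0.2]
opening: 0.0853
t 1.35 an [-0.1226 -0.1262  0.2312] F [0.4 0.1 0.2] open 0.0853 | linear [12.64  4.42  0.12] rot [ 0.     0.    -0.003] q [-0.26 -0.11  2.09 -0.    1.16 -0.19]
```

```bash
python3 -m jog '[{"claw":-1,"linear":[4.2,1.5,0],"delta_rot":[0,0,0]},{"claw":-1,"linear":[8.4,3,0],"delta_rot":[0,0,0]},{"claw":-1,"linear":[12.6,4.4,0],"delta_rot":[0,0,0]},{"claw":-1,"linear":[12.6,4.4,0],"delta_rot":[0,0,0]},{"claw":-1,"linear":[12.6,4.4,0],"delta_rot":[0,0,0]}]'
python3 - <<'E'
from h import *
from plant import bot
go([-.078,0,.147])
s=bot.snapshot("wrist");cv2.imwrite("pics/w1.png",s["frame"][:,:,::-1]);np.savez("w1.npz",**s)
print(proj(s,np.array([w([-.078,0,.153]),w([-.1,-.12,.118]),w([-.1,.12,.118]),w([125e-3,.12,.118]),w([-.078,.055,.153]),w([-.078,-.055,.153])])).round())
P=cloud(s);Q=P.copy();Q=RA.inv().apply((P-O).reshape(-1,3)).reshape(P.shape)
m=(Q[...,2]>.14)&(Q[...,2]<.17)&(abs(Q[...,1])<.08)&(abs(Q[...,0]+.078)<.04)
q=Q[m];
if len(q):print(len(q),np.polyfit(q[:,1],q[:,0],1),q.min(0),q.max(0),q.mean(0))
E
```

```text
t: 1.98
ee_pos: [0.4637, 0.0566, 0.2307]
tool_rot: [-0.0, 0.732, 0.682, -0.001]
force: [0.0, -0.9, 0.0]
opening: 0.0856
t 1.98 an [-0.0788 -0.0026  0.2307] F [ 0.1 -0.9  0. ] open 0.0856 | linear [0.27 0.09 8.37] rot [-0.002  0.001 -0.004] q [ 0.03 -0.    1.99 -0.    1.15  0.1 ]
[[278. 215.]
 [253. 338.]
 [245.  30.]
 [580.  28.]
 [278. 131.]
 [279. 290.]]
3123 [ 0.00061372 -0.07745211] [-0.08350008 -0.06021143  0.14393989] [-0.07150675  0.06077567  0.15915054] [-0.07744889  0.00525612  0.15596646]
```

View pics/w1.png

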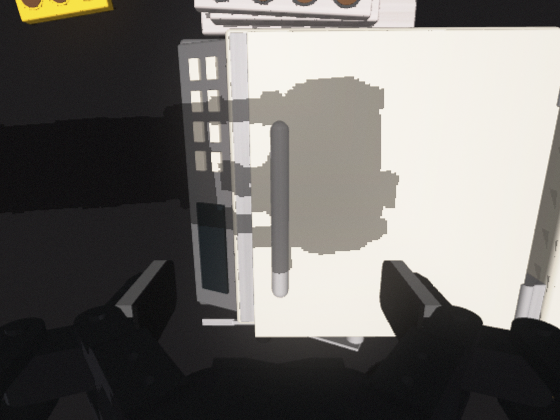

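Wrist view: the bar at (280,130–290), exactly where predicted (278,215); yaw residue ≈0. Descend and grip.

```bash
python3 -m jog '[{"claw":-1,"linear":[0.2,0.1,4],"delta_rot":[0,0,0]},{"claw":-1,"linear":[0.2,0.1,8],"delta_rot":[0,0,0]},{"claw":-1,"linear":[0.2,0.1,9.5],"delta_rot":[0,0,0]},{"claw":1,"linear":[0.2,0.1,9.5],"delta_rot":[0,0,0]},{"claw":1,"linear":[0.2,0.1,9.5],"delta_rot":[0,0,0]}]' 60;python3 -m jog '[{"claw":1,"linear":[0,0,0],"delta_rot":[0,0,0]},{"claw":1,"linear":[0,0,0],"delta_rot":[0,0,0]},{"claw":1,"linear":[0,0,0],"delta_rot":[0,0,0]},{"claw":1,"linear":[0,0,0],"delta_rot":[0,0,0]},{"claw":1,"linear":[0,0,0],"delta_rot":[0,0,0]}]'
python3 - <<'E'
from h import *
go([-.078,0,.135])
# arc plan: tool y = +x, tool z = down
for th in np.arange(0,1.36,.045):
    print(round(th,3),((-.206*np.cos(th+.171)+.203)*100).round(2),(-(.206*np.sin(th+.171)-.035)*100).round(2),end=" | ")
E
```

```text
t: 2.65
ee_pos: [0.467, 0.0585, 0.1378]
tool_rot: [0.001, 0.732, 0.681, 0.001]
force: [0.3, -0.5, -0.2]
opening: 0.0514
t: 3.28
ee_pos: [0.465, 0.059, 0.1374]
tool_rot: [-0.001, 0.732, 0.682, -0.001]
force: [-4.1, -0.0, 6.6]
opening: 0.0097
t 3.27 an [-7.770e-02 -1.000e-04  1.374e-01] F [-4.  -0.3  6.6] open 0.0097 | linear [ 0.01 -0.03  0.24] rot [-0.002  0.    -0.004] q [ 0.03  0.13  2.07 -0.    0.95  0.1 ]
0.0 0.0 -0.01 | 0.045 0.18 -0.92 | 0.09 0.4 -1.82 | 0.135 0.66 -2.71 | 0.18 0.96 -3.58 | 0.225 1.29 -4.45 | 0.27 1.67 -5.29 | 0.315 2.09 -6.12 | 0.36 2.54 -6.93 | 0.405 3.02 -7.72 | 0.45 3.55 -8.49 | 0.495 4.1 -9.23 | 0.54 4.69 -9.94 | 0.585 5.31 -10.63 | 0.63 5.96 -11.29 | 0.675 6.64 -11.92 | 0.72 7.35 -12.52 | 0.765 8.08 -13.09 | 0.81 8.84 -13.62 | 0.855 9.62 -14.12 | 0.9 10.43 -14.58 | 0.945 11.25 -15.01 | 0.99 12.09 -15.39 | 1.035 12.95 -15.74 | 1.08 13.82 -16.06 | 1.125 14.71 -16.33 | 1.17 15.61 -16.56 | 1.215 16.51 -16.75 | 1.26 17.43 -16.9 | 1.305 18.35 -17.01 | 1.35 19.27 -17.07 |
```

```bash
python3 -m jog '[{"claw":1,"linear":[0,0.2,-0.9],"delta_rot":[0,0,0]},{"claw":1,"linear":[0,0.4,-1.8],"delta_rot":[0,0,0]},{"claw":1,"linear":[0,0.7,-2.7],"delta_rot":[0,0,0]},{"claw":1,"linear":[0,1,-3.6],"delta_rot":[0,0,0]},{"claw":1,"linear":[0,1.3,-4.45],"delta_rot":[0,0,0]}]'
python3 - <<'E'
from h import *
from plant import bot
go([-.078,0,.135])
s=bot.snapshot("side");cv2.imwrite("pics/s1.png",cv2.resize(s["frame"][100:320,120:420,::-1],None,fx=2.5,fy=2.5))
E
```

```text
t: 3.9
ee_pos: [0.4766, 0.0582, 0.1802]
tool_rot: [-0.002, 0.732, 0.682, -0.002]
force: [-0.9, 2.6, -17.0]
opening: 0.0098
t 3.9 an [-0.0661 -0.0002  0.1802] F [ -1.1   2.5 -17. ] open 0.0098 | linear [ 0.01 -1.17  4.52] rot [-0.005 -0.    -0.005] q [0.03 0.09 2.01 0.   1.05 0.1 ]
```

View pics/s1.png

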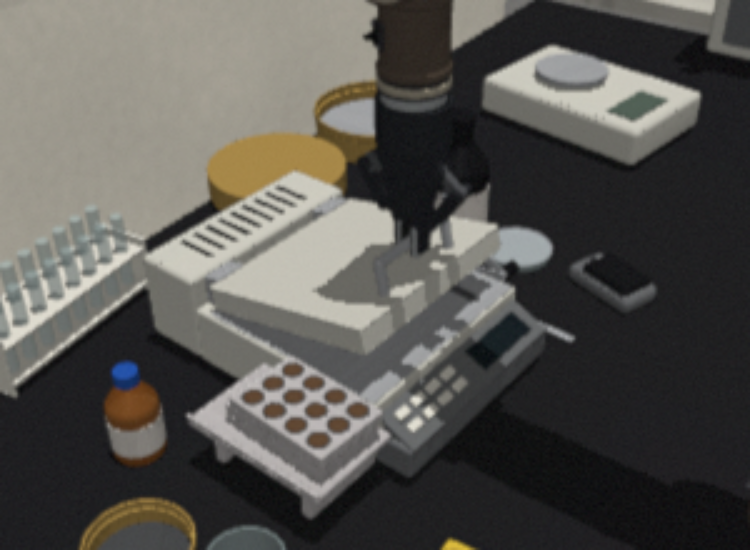

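Cover follows the grip (front edge up at (300,320)). Continue along the arc.

```bash
python3 -m jog '[{"claw":1,"linear":[0,0.4,-0.85],"delta_rot":[0,0,0]},{"claw":1,"linear":[0,0.8,-1.7],"delta_rot":[0,0,0]},{"claw":1,"linear":[0,1.25,-2.5],"delta_rot":[0,0,0]},{"claw":1,"linear":[0,1.75,-3.25],"delta_rot":[0,0,0]},{"claw":1,"linear":[0,2.25,-4.05],"delta_rot":[0,0,0]}]'; python3 -m jog '[{"claw":1,"linear":[0,0.55,-0.75],"delta_rot":[0,0,0]},{"claw":1,"linear":[0,1.15,-1.45],"delta_rot":[0,0,0]},{"claw":1,"linear":[0,1.75,-2.15],"delta_rot":[0,0,0]},{"claw":1,"linear":[0,2.4,-2.8],"delta_rot":[0,0,0]},{"claw":1,"linear":[0,3.1,-3.45],"delta_rot":[0,0,0]}]'
python3 - <<'E'
from h import *
go([-.0777+.0664,0,.1374+.1192])
E
```

```text
t: 4.58
ee_pos: [0.4973, 0.0568, 0.2203]
tool_rot: [-0.004, 0.732, 0.682, -0.003]
force: [-6.1, 3.4, -16.0]
opening: 0.0099
t: 5.2
ee_pos: [0.5258, 0.055, 0.2551]
tool_rot: [-0.006, 0.732, 0.682, -0.005]
force: [-14.6, 3.8, -8.2]
opening: 0.0097
t 5.2 an [-1.680e-02 -1.000e-04  2.551e-01] F [-14.8   2.8  -8.2] open 0.0097 | linear [ 0.01  0.54 -0.16] rot [-0.016 -0.    -0.005] q [0.02 0.11 1.82 0.   1.22 0.09]
```

```bash
python3 -m jog '[{"claw":1,"linear":[0,0.7,-0.6],"delta_rot":[0,0,0]},{"claw":1,"linear":[0,1.45,-1.15],"delta_rot":[0,0,0]},{"claw":1,"linear":[0,2.2,-1.7],"delta_rot":[0,0,0]},{"claw":1,"linear":[0,3,-2.2],"delta_rot":[0,0,0]},{"claw":1,"linear":[0,3.8,-2.65],"delta_rot":[0,0,0]}]'; python3 -m jog '[{"claw":1,"linear":[0,0.8,-0.45],"delta_rot":[0,0,0]},{"claw":1,"linear":[0,1.65,-0.8],"delta_rot":[0,0,0]},{"claw":1,"linear":[0,2.5,-1.15],"delta_rot":[0,0,0]},{"claw":1,"linear":[0,3.4,-1.5],"delta_rot":[0,0,0]},{"claw":1,"linear":[0,4.3,-1.75],"delta_rot":[0,0,0]}]'
python3 - <<'E'
from h import *
go([-.0777+.178,0,.1374+.1695])
E
```

```text
t: 5.82
ee_pos: [0.5628, 0.0526, 0.2842]
tool_rot: [-0.007, 0.732, 0.682, -0.006]
force: [-20.3, 3.3, 2.3]
opening: 0.0095
t: 6.45
ee_pos: [0.608, 0.0497, 0.3055]
tool_rot: [-0.004, 0.732, 0.682, -0.003]
force: [-18.8, 4.0, 9.7]
opening: 0.0092
t 6.45 an [ 0.0657 -0.      0.3055] F [-19.    2.8   9.7] open 0.0092 | linear [ 0.02  3.46 -0.18] rot [-0.011 -0.001 -0.004] q [0.01 0.23 1.58 0.   1.34 0.08]
```

```bash
python3 -m jog '[{"claw":1,"linear":[0,0.9,-0.25],"delta_rot":[0,0,0]},{"claw":1,"linear":[0,1.8,-0.4],"delta_rot":[0,0,0]},{"claw":1,"linear":[0,2.7,-0.55],"delta_rot":[0,0,0]},{"claw":1,"linear":[0,3.3,-0.65],"delta_rot":[0,0,0]},{"claw":1,"linear":[0,3.5,-0.65],"delta_rot":[0,0,0]}]'
python3 - <<'E'
from h import *
from plant import bot
go([-.0777+.178,0,.1374+.1695])
s=bot.snapshot("scene");cv2.imwrite("pics/s2.png",cv2.resize(s["frame"][130:340,150:430,::-1],None,fx=2.6,fy=2.6))
np.savez("s2.npz",**s)
print(proj(s,np.array([w([.038,-.153,.156]),w([.045,-.153,.153])])))
E
```

```text
t: 7.08
ee_pos: [0.6482, 0.047, 0.3145]
tool_rot: [0.001, 0.732, 0.682, 0.002]
force: [-9.6, 3.6, 8.9]
opening: 0.0097
t 7.08 an [0.1059 0.     0.3145] F [-9.9  2.9  8.9] open 0.0097 | linear [-0.01 -0.57  0.76] rot [ 0.004 -0.002 -0.004] q [0.   0.29 1.48 0.   1.36 0.07]
[[225.27421365 224.01672091]
 [225.44316612 226.40952369]]
```

View pics/s2.png

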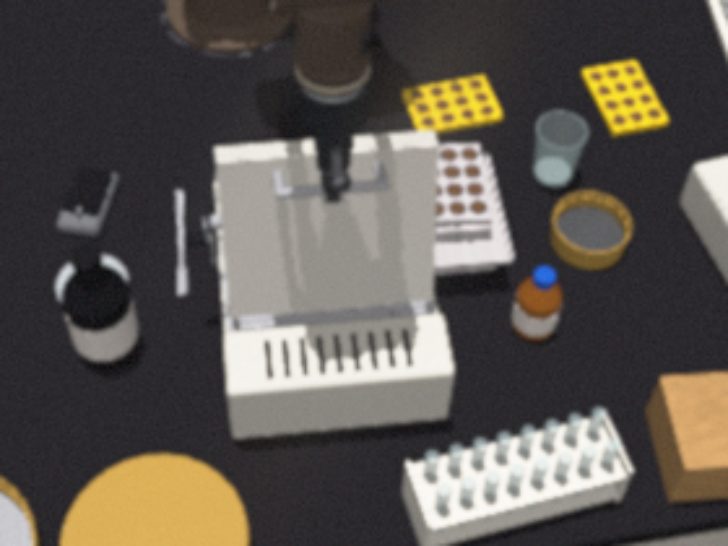

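Cover is at its straight stop (handle displacement 184 mm ≈ 1.31 rad); knob seen at full-image (230,217), a bit short of the straight position. Open slightly, back out upward.

```bash
python3 -m jog '[{"claw":0.5,"linear":[0,0,0],"delta_rot":[0,0,0]},{"claw":0.5,"linear":[0,0,0],"delta_rot":[0,0,0]},{"claw":0.5,"linear":[0,0,-1.5],"delta_rot":[0,0,0]},{"claw":0.5,"linear":[0,0,-5],"delta_rot":[0,0,0]},{"claw":0.5,"linear":[-2,-3,-8.5],"delta_rot":[0,0,0]}]'
python3 - <<'E'
from h import *
go([-.05,-.158,.36],tiltx=.15)
def knob(th):
    d=th-1.31;c,s=np.cos(d),np.sin(d);v=np.array([-49e-3,126e-3])
    # raising rotates (-x)->(+z)
    a=np.array([.125,.118])+np.array([c*v[0]+s*v[1],-s*v[0]+c*v[1]]); f=np.array([0,.068])
    h=(a-f)/2;L=np.hypot(*h);k=max(.096**2-L*L,0)**.5;n=np.array([-h[1],h[0]])/L
    return f+h+n*k
for t in(1.15,1.2,1.25,1.28,1.31):print(t,knob(t).round(3))
E
```

```text
t: 7.75
ee_pos: [0.6176, 0.0282, 0.3927]
tool_rot: [0.001, 0.731, 0.682, 0.001]
force: [0.2, -0.4, 0.3]
opening: 0.0213
t 7.75 an [ 0.0766 -0.0208  0.3927] F [ 0.2 -0.4  0.3] open 0.0213 | linear [-13.77 -12.61   3.25] rot [ 0.002  0.15  -0.004] q [-0.02  0.2   1.45 -0.    1.49  0.05]
1.15 [-0.008  0.164]
1.2 [0.001 0.164]
1.25 [0.012 0.163]
1.28 [0.02  0.162]
1.31 [0.033 0.158]
```

```bash
python3 -m jog '[{"claw":1,"linear":[-3,-5,0],"delta_rot":[0,0.05,0]},{"claw":1,"linear":[-7,-9,0],"delta_rot":[0,0.15,0]},{"claw":1,"linear":[-11,-12.6,0],"delta_rot":[0,0.15,0]},{"claw":1,"linear":[-13.8,-12.6,4],"delta_rot":[0,0.15,0]},{"claw":1,"linear":[-13.8,-12.6,10],"delta_rot":[0,0.15,0]}]'
python3 - <<'E'
from h import *
go([-.05,-.158,.137],tiltx=.15)
E
```

```text
t: 8.38
ee_pos: [0.4832, -0.1043, 0.2945]
tool_rot: [-0.046, 0.731, 0.679, 0.057]
force: [2.1, -0.1, 0.2]
opening: 0.0001
t 8.38 an [-0.0487 -0.1618  0.2945] F [ 2.1 -0.   0.2] open 0.0001 | linear [-1.91 -0.29 15.63] rot [ 0.011  0.004 -0.007] q [-0.39  0.01  1.86  0.15  1.32 -0.36]
```

```bash
python3 -m jog '[{"claw":1,"linear":[-0.7,-0.2,5.5],"delta_rot":[0,0,0]},{"claw":1,"linear":[-1.3,-0.3,11],"delta_rot":[0,0,0]},{"claw":1,"linear":[-1.9,-0.3,15.6],"delta_rot":[0,0,0]},{"claw":1,"linear":[-1.9,-0.3,15.6],"delta_rot":[0,0,0]},{"claw":1,"linear":[-1.9,-0.3,15.6],"delta_rot":[0,0,0]}]'
python3 - <<'E'
from h import *
from plant import bot
go([.0,-.158,.137],tiltx=.15)
s=bot.snapshot("scene");np.savez("s3.npz",**s)
w_=bot.snapshot("wrist")
a=cv2.resize(s["frame"][170:280,180:320,::-1],(560,440))
cv2.imwrite("pics/s3.png",np.vstack([np.zeros((0,560,3),np.uint8),cv2.resize(a,(400,300)),cv2.resize(w_["frame"][:,:,::-1],(400,300))]))
print(proj(s,np.array([w([.02,-.153,.162]),w([.038,-.153,.156])])).round())
Q=RA.inv().apply((cloud(s)-O).reshape(-1,3))
m=(abs(Q[:,1])<.05)|((Q[:,1]>-.115)&(Q[:,1]<.115))
q=Q[m&(Q[:,2]>.14)&(Q[:,2]<.3)&(Q[:,0]<.14)&(Q[:,0]>.03)]
g=np.polyfit(q[:,2],q[:,0],1);print(len(q),g,"theta",np.pi/2-np.arctan(-g[0]))
E
```

```text
t: 9.0
ee_pos: [0.4802, -0.0968, 0.1364]
tool_rot: [-0.049, 0.73, 0.68, 0.056]
force: [-0.4, 0.5, 1.4]
opening: 0.0001
t 9.0 an [-0.0522 -0.1546  0.1364] F [-0.4  0.4  1.4] open 0.0001 | linear [-0.3   5.22 -0.09] rot [ 0.004  0.001 -0.005] q [-0.38  0.19  2.01  0.17  0.99 -0.41]Traceback (most recent call last):
  File "<stdin>", line 7, in <module>
    return _nx.concatenate(arrs, 0, dtype=dtype, casting=casting)
           ~~~~~~~~~~~~~~~^^^^^^^^^^^^^^^^^^^^^^^^^^^^^^^^^^^^^^^
ValueError: all the input array dimensions except for the concatenation axis must match exactly, but along dimension 1, the array at index 0 has size 560 and the array at index 1 has size 400
```

Run:
```python
from h import *
from plant import bot
s=bot.snapshot("scene");np.savez("s3.npz",**s)
w_=bot.snapshot("wrist");np.savez("w3.npz",**w_)
a=cv2.resize(s["frame"][170:280,180:320,::-1],(400,300))
cv2.imwrite("pics/s3.png",np.vstack([a,cv2.resize(w_["frame"][:,:,::-1],(400,300))]))
X=np.array([w([.02,-.153,.162]),w([.038,-.153,.156])])
print(proj(s,X).round(),proj(w_,X).round())
Q=RA.inv().apply((cloud(s)-O).reshape(-1,3))
q=Q[(abs(Q[:,1])<.115)&(Q[:,2]>.14)&(Q[:,2]<.3)&(Q[:,0]<.14)&(Q[:,0]>.03)]
g=np.polyfit(q[:,2],q[:,0],1);print(len(q),g,"theta",np.pi/2-np.arctan(-g[0]))
```

```text
[[225. 218.]
 [225. 224.]] [[468. 282.]
 [505. 277.]]
3260 [-0.26607777  0.15643259] theta 1.3107438196420962
```

View pics/s3.png

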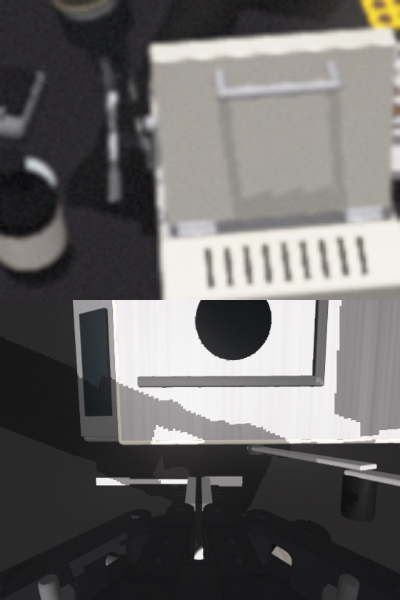

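Wrist view: knob at (357,495) in the lower panel, right (+x) of the shut fingertips (200,490); the sight matches the predicted straight position, cover at 1.31. Push rearward.

```bash
python3 -m jog '[{"claw":1,"linear":[-0.2,4,0],"delta_rot":[0,0,0]},{"claw":1,"linear":[-0.2,5.8,0],"delta_rot":[0,0,0]},{"claw":1,"linear":[-0.2,6.5,0.05],"delta_rot":[0,0,0]},{"claw":1,"linear":[-0.2,7,0.1],"delta_rot":[0,0,0]},{"claw":1,"linear":[-0.2,7.3,0.2],"delta_rot":[0,0,0]}]'
python3 - <<'E'
from h import *
go([.0225,-.158,.137],tiltx=.15)
E
```

```text
t: 9.82
ee_pos: [0.5504, -0.1027, 0.1319]
tool_rot: [-0.051, 0.73, 0.68, 0.055]
force: [-0.9, -0.9, 0.2]
opening: 0.0001
t 9.82 an [ 0.0182 -0.1558  0.1319] F [-0.8 -1.   0.2] open 0.0001 | linear [-0.14  0.43 -0.54] rot [ 0.    -0.    -0.005] q [-0.34  0.32  1.85  0.17  1.02 -0.37]
```

```bash
python3 -m jog '[{"claw":1,"linear":[0,0.5,0],"delta_rot":[0,0,0]},{"claw":1,"linear":[0,1,0],"delta_rot":[0,0,0]},{"claw":1,"linear":[0,1.3,0.1],"delta_rot":[0,0,0]},{"claw":1,"linear":[0,1.5,0.1],"delta_rot":[0,0,0]},{"claw":1,"linear":[0,1.6,0.1],"delta_rot":[0,0,0]}]'
python3 - <<'E'
from h import *
from plant import bot
go([.0225,-.158,.137],tiltx=.15)
w_=bot.snapshot("wrist");np.savez("w4.npz",**w_);cv2.imwrite("pics/w4.png",w_["frame"][:,:,::-1])
E
```

```text
t: 10.45
ee_pos: [0.5569, -0.1028, 0.1306]
tool_rot: [-0.061, 0.728, 0.681, 0.047]
force: [-25.0, -2.0, 19.2]
opening: -0.0004
t 10.45 an [ 0.0247 -0.1555  0.1306] F [-24.8  -3.6  19.2] open -0.0004 | linear [-0.15 -0.24 -0.66] rot [-0.023 -0.002 -0.003] q [-0.34  0.34  1.82  0.16  1.05 -0.36]
```

View pics/w4.png

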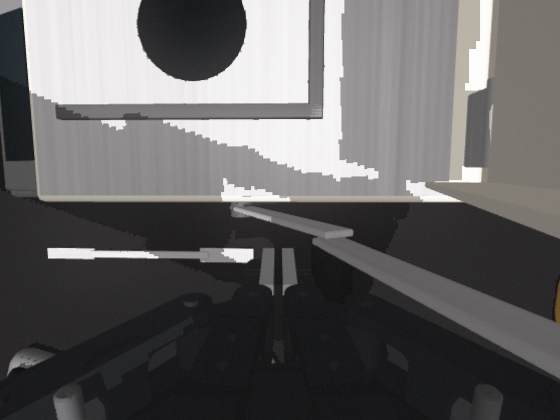

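Run:
```python
from h import *
s=np.load("w4.npz")
for n,k in(("1.28",(.020,.162)),("straight",(.038,.156)),("locked",(.045,.153))):
    for y in(-.14,-.164):print(n,y,proj(s,w([k[0],y,k[1]])).round(1))
print("foot",proj(s,w([0,-.137,.068])).round(1))
f=s["frame"].max(-1);print(f[262,300:370]);z=s["range_z"]; Q=RA.inv().apply((cloud(s)-O).reshape(-1,3)).reshape(420,560,3)
m=(Q[...,1]<-.138)&(Q[...,1]>-.166)&(Q[...,2]>.13)&(Q[...,2]<.175)&(Q[...,0]>.02)&(Q[...,0]<.08)
v,u=np.nonzero(m);print(len(u)); q=Q[m]
for c in range(300,380,6):
    k=(u>=c)&(u<c+6)
    if k.sum():print(c,k.sum(),np.median(q[k],0).round(4))
```

```text
1.28 -0.14 [[260.7 251. ]]
1.28 -0.164 [[261.1 316.2]]
straight -0.14 [[310.6 247.4]]
straight -0.164 [[309.9 309.9]]
locked -0.14 [[328.6 245.7]]
locked -0.164 [[327.6 306.9]]
foot [[239.9 211. ]]
[ 33  32  31  32  33  32  32  31  31  28  27  24  25  23  22  23  23  24
  24  26  22  24  23  25  23  27  26  24  25  27  23  25  28  26  27  27
  24  24  27  28  25  23  26  26  31  41  68  93 100 103 104 104 106 104
 104 104 105 103 105 103 102 102 100 101 100  99  98  99  97  96]
4392
300 175 [ 0.0353 -0.1509  0.15  ]
306 175 [ 0.0376 -0.1509  0.1508]
312 313 [ 0.0395 -0.1475  0.1548]
318 305 [ 0.0416 -0.1474  0.1571]
324 345 [ 0.0436 -0.1497  0.1584]
330 352 [ 0.0456 -0.1509  0.1589]
336 334 [ 0.0478 -0.1513  0.1588]
342 259 [ 0.0502 -0.1513  0.1576]
348 129 [ 0.0528 -0.1516  0.1552]
354 6 [ 0.0516 -0.1503  0.1747]
360 4 [ 0.0526 -0.1503  0.1747]
366 2 [ 0.0547 -0.1507  0.1743]
```

Knob measured at x≈0.0455, z≈0.151: the locked position. Back off, then verify.

```bash
python3 -m jog '[{"claw":1,"linear":[0,-1,0],"delta_rot":[0,0,0]},{"claw":1,"linear":[0,-3,0],"delta_rot":[0,0,0]},{"claw":1,"linear":[0,-6,0],"delta_rot":[0,0,0]},{"claw":1,"linear":[0,-8,0],"delta_rot":[0,0,0]},{"claw":1,"linear":[0,-8,0],"delta_rot":[0,0,0]}]'
python3 - <<'E'
from h import *
from plant import bot
go([-.07,-.158,.30])
s=bot.snapshot("wrist")
Q=RA.inv().apply((cloud(s)-O).reshape(-1,3))
q=Q[(Q[:,1]<-.142)&(Q[:,1]>-.166)&(Q[:,2]>.13)&(Q[:,2]<.175)&(Q[:,0]>.0)&(Q[:,0]<.08)]
print(len(q),q[q[:,2]>np.percentile(q[:,2],80)].mean(0),np.percentile(q,[3,97],axis=0))
s=bot.snapshot("scene");Q=RA.inv().apply((cloud(s)-O).reshape(-1,3))
q=Q[(abs(Q[:,1])<.115)&(Q[:,2]>.14)&(Q[:,2]<.3)&(Q[:,0]<.14)&(Q[:,0]>.03)]
g=np.polyfit(q[:,2],q[:,0],1);print("theta",np.pi/2-np.arctan(-g[0]))
E
```

```text
t: 11.12
ee_pos: [0.4863, -0.0979, 0.1309]
tool_rot: [-0.051, 0.73, 0.679, 0.055]
force: [0.5, 0.9, -0.3]
opening: -0.0
t 11.12 an [-0.0461 -0.1553  0.1309] F [ 0.4  0.9 -0.3] open -0.0 | linear [  2.25  -2.39 -16.76] rot [ 0.    -0.15  -0.006] q [-0.38  0.21  2.    0.17  0.99 -0.4 ]
2757 [ 0.04498076 -0.1522316   0.15925078] [[ 0.03762443 -0.16276831  0.14970614]
 [ 0.05042005 -0.14268687  0.15963432]]
theta 1.3029115506640998
```

```bash
python3 -m jog '[{"claw":1,"linear":[0.8,-1,-5],"delta_rot":[0,0,0]},{"claw":1,"linear":[1.5,-2.2,-10],"delta_rot":[0,-0.08,0]},{"claw":-1,"linear":[6,-2.4,-12],"delta_rot":[0,-0.15,0]},{"claw":-1,"linear":[11.5,-2.4,-11.5],"delta_rot":[0,-0.15,0]},{"claw":-1,"linear":[17,-2.4,-11],"delta_rot":[0,-0.15,0]}]'
python3 - <<'E'
from h import *
go([-.072,.17,.26])
E
```

```text
t: 11.85
ee_pos: [0.4757, 0.0569, 0.2668]
tool_rot: [0.001, 0.732, 0.681, 0.002]
force: [-0.3, 0.5, -0.6]
opening: 0.0542
t 11.85 an [-0.0668 -0.0016  0.2668] F [-0.3  0.5 -0.6] open 0.0542 | linear [17.15 -0.61  0.69] rot [ 0.004 -0.001 -0.005] q [ 0.03 -0.02  1.93  0.    1.22  0.1 ]
```

```bash
python3 -m jog '[{"claw":-1,"linear":[5,-0.5,0],"delta_rot":[0,0,0]},{"claw":-1,"linear":[10,-0.5,0],"delta_rot":[0,0,0]},{"claw":-1,"linear":[15,-0.5,0],"delta_rot":[0,0,0]},{"claw":-1,"linear":[20,-0.5,0],"delta_rot":[0,0,0]},{"claw":-1,"linear":[20,-0.5,0],"delta_rot":[0,0,0]}]'
cat >> h.py <<'E'
def plate(s,zt,xr,yr,pr=True):
    Q=RA.inv().apply((cloud(s)-O).reshape(-1,3));q=Q[(abs(Q[:,2]-zt)<.004)&(Q[:,0]>xr[0])&(Q[:,0]<xr[1])&(Q[:,1]>yr[0])&(Q[:,1]<yr[1])]
    r=cv2.minAreaRect((q[:,:2]*1000).astype(np.float32));l=np.percentile(q,[.7,99.3],axis=0)*1000
    print("plate n",len(q),"rect",np.round(r[0],1),np.round(r[1],1),round(r[2],2),"ext",l.round(1).tolist())
E
python3 - <<'E'
from h import *
from plant import bot
go([-.072,.25,.115])
s=bot.snapshot("wrist");np.savez("w5.npz",**s);cv2.imwrite("pics/w5.png",s["frame"][:,:,::-1])
plate(s,.099,(-.2,.06),(.12,.26))
Q=RA.inv().apply((cloud(s)-O).reshape(-1,3))
E
```

```text
t: 12.48
ee_pos: [0.484, 0.2587, 0.2655]
tool_rot: [-0.0, 0.73, 0.683, 0.001]
force: [0.2, -1.0, -0.8]
opening: 0.0852
t 12.47 an [-0.0719  0.2004  0.2655] F [ 0.2 -1.  -0.8] open 0.0852 | linear [ 4.93 -0.04 15.06] rot [ 0.001 -0.002 -0.   ] q [0.41 0.13 1.78 0.   1.23 0.48]
plate n 11834 rect [-72.6 179.4] [ 86.4 127.2] 87.03 ext [[-135.6, 136.5, 95.7], [-9.8, 223.3, 99.5]]
```

View pics/w5.png

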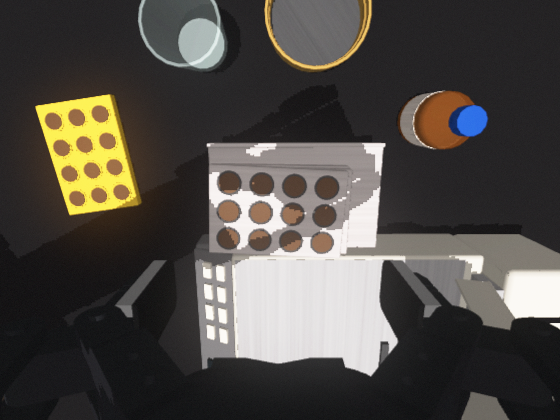

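Plate measured: centre (−72.6, 179.4) mm, yaw −3°, size 86×127 – as given. Yellow look-alike at (90,150) ignored. Go down behind the +y side with open fingers (open tips sit 13 mm above the TCP).

```bash
python3 -m jog '[{"claw":-1,"linear":[4.8,0,2],"delta_rot":[0,0,0]},{"claw":-1,"linear":[4.8,0,8],"delta_rot":[0,0,0]},{"claw":-1,"linear":[4.8,0,14],"delta_rot":[0,0,0]},{"claw":-1,"linear":[4.8,0,18],"delta_rot":[0,0,0]},{"claw":-1,"linear":[4.8,0,18],"delta_rot":[0,0,0]}]'
python3 - <<'E'
from h import *
from plant import bot
go([-.072,.235,.079])
s=bot.snapshot("side");cv2.imwrite("pics/s5.png",cv2.resize(s["frame"][200:320,160:320,::-1],(800,600)))
Q=RA.inv().apply((cloud(s)-O).reshape(-1,3)).reshape(420,560,3)
q=Q[(Q[...,1]>.228)&(Q[...,1]<.265)&(Q[...,2]>.08)&(Q[...,2]<.14)&(Q[...,0]<.02)&(Q[...,0]>-.16)]
for lo,hi in((-.16,-.072),(-.072,.02)):
    r=q[(q[:,0]>lo)&(q[:,0]<hi)];print(len(r),np.percentile(r,[1,50,99],axis=0).round(4).tolist() if len(r) else "")
E
```

```text
t: 13.15
ee_pos: [0.4837, 0.2998, 0.0814]
tool_rot: [-0.001, 0.732, 0.681, -0.004]
force: [-1.1, 0.1, 0.4]
opening: 0.0849
t 13.15 an [-0.0749  0.2414  0.0814] F [-1.1 -0.   0.4] open 0.0849 | linear [-0.64  0.3   0.24] rot [-0.008  0.005 -0.006] q [ 0.48  0.39  1.86 -0.    0.9   0.55]
98 [[-0.1331, 0.2371, 0.0981], [-0.1282, 0.2498, 0.1161], [-0.1186, 0.256, 0.1395]]
139 [[-0.0359, 0.2313, 0.0932], [-0.0325, 0.2464, 0.1169], [-0.0136, 0.2549, 0.1397]]
```

View pics/s5.png

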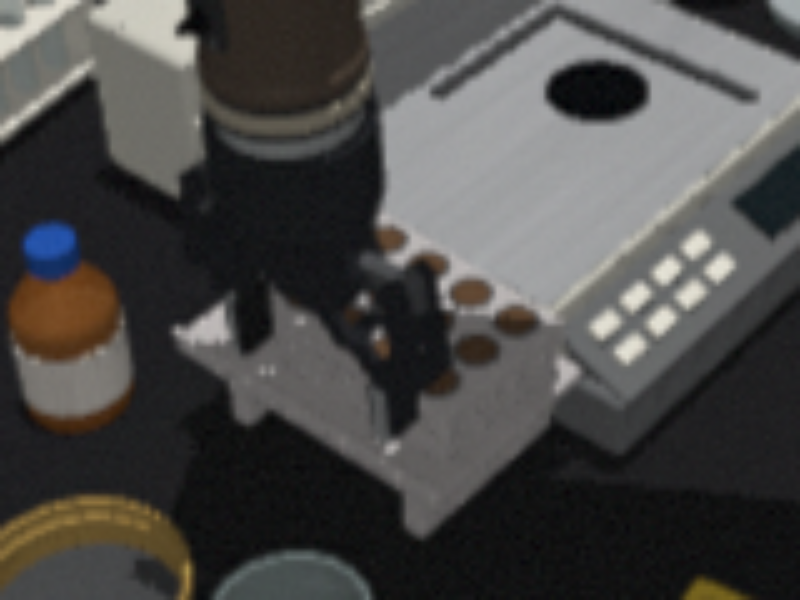

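Side view: fingers stand behind the stack's outer face (tips at (390,440) and (250,340)), tip height ≈94 mm; lower by 2.5 mm and start pushing.

```bash
python3 -m jog '[{"claw":-1,"linear":[0,0.2,0.25],"delta_rot":[0,0,0]},{"claw":-1,"linear":[-1,0.2,0.25],"delta_rot":[0,0,0]},{"claw":-1,"linear":[-2,0.2,0.25],"delta_rot":[0,0,0]},{"claw":-1,"linear":[-3,0.2,0.25],"delta_rot":[0,0,0]},{"claw":-1,"linear":[-4,0.2,0.25],"delta_rot":[0,0,0]}]'
python3 - <<'E'
from h import *
from plant import bot
go([-.072,.022,.079])
for n in("scene","side"):
    s=bot.snapshot(n)
    plate(s,.099 if n=="scene" else .0975,(-.2,.06),(.0,.26));plate(s,.087 if n=="scene" else .0855,(-.2,.0),(.12,.26))
E
```

```text
t: 13.82
ee_pos: [0.4873, 0.2634, 0.0845]
tool_rot: [0.0, 0.732, 0.681, 0.003]
force: [1.0, 6.4, 5.3]
opening: 0.0853
t 13.82 an [-0.0689  0.2053  0.0845] F [0.6 6.4 5.3] open 0.0853 | linear [-18.34  -0.2    0.48] rot [ 0.004 -0.004 -0.006] q [0.42 0.36 1.91 0.   0.87 0.49]
plate n 286 rect [-67.5 188. ] [ 66.3 133. ] 81.23 ext [[-132.8, 147.9, 95.3], [-4.9, 200.3, 102.9]]
plate n 109 rect [-61.2 181.5] [ 71.7 122.4] 89.62 ext [[-120.9, 145.5, 83.3], [-0.1, 217.2, 90.9]]
plate n 635 rect [-75.3 161.4] [103.8 128.5] 87.73 ext [[-137.9, 111.5, 93.6], [-13.0, 208.9, 100.9]]
plate n 448 rect [-88.  198.7] [166.   81.5] 31.72 ext [[-137.2, 130.6, 81.7], [-4.4, 222.3, 89.3]]
```

Tool z reads 84.5 mm (first reading was mid-transient), so the grip on the plate edge is shallow; back off, lower 6 mm, and check.

```bash
python3 -m jog '[{"claw":-1,"linear":[0.6,-0.2,0],"delta_rot":[0,0,0]},{"claw":-1,"linear":[1,-0.2,0],"delta_rot":[0,0,0]},{"claw":-1,"linear":[1,-0.2,0.55],"delta_rot":[0,0,0]},{"claw":-1,"linear":[1,-0.2,0.55],"delta_rot":[0,0,0]},{"claw":-1,"linear":[1,-0.2,0.55],"delta_rot":[0,0,0]}]'
python3 - <<'E'
from h import *
from plant import bot
go([-.072,.022,.078])
s=bot.snapshot("side");Q=RA.inv().apply((cloud(s)-O).reshape(-1,3))
q=Q[(Q[:,1]>.205)&(Q[:,1]<.228)&(Q[:,2]>.07)&(Q[:,2]<.13)&(Q[:,0]<.0)&(Q[:,0]>-.14)]
r=Q[(Q[:,1]>.21)&(Q[:,1]<.24)&(Q[:,2]>.06)&(Q[:,2]<.08)];print("low",np.percentile(q[:,2],[1,5,50]))
plate(s,.0975,(-.2,.06),(.0,.26))
E
```

```text
t: 14.55
ee_pos: [0.484, 0.2724, 0.0766]
tool_rot: [-0.0, 0.732, 0.682, -0.001]
force: [-0.4, 0.6, -0.7]
opening: 0.0857
t 14.55 an [-0.0728  0.2141  0.0766] F [-0.4  0.6 -0.7] open 0.0857 | linear [-19.21   0.17  -0.13] rot [-0.001  0.001 -0.005] q [ 0.43  0.38  1.9  -0.    0.87  0.51]
low [0.07068379 0.07196916 0.08624586]
plate n 625 rect [-75.6 168.4] [116.9 127.1] 89.68 ext [[-138.0, 110.5, 93.8], [-20.3, 226.0, 101.1]]
```

```bash
python3 -m jog '[{"claw":-1,"linear":[-1.2,0.1,-0.15],"delta_rot":[0,0,0]},{"claw":-1,"linear":[-2.4,0.1,-0.15],"delta_rot":[0,0,0]},{"claw":-1,"linear":[-3.6,0.1,-0.15],"delta_rot":[0,0,0]},{"claw":-1,"linear":[-4.8,0.1,-0.15],"delta_rot":[0,0,0]},{"claw":-1,"linear":[-6,0.1,-0.15],"delta_rot":[0,0,0]}]'
python3 - <<'E'
from h import *
from plant import bot
go([-.072,.022,.078])
for n in("scene","side"):
    s=bot.snapshot(n)
    plate(s,.099 if n=="scene" else .0975,(-.2,.06),(-.1,.26))
E
```

```text
t: 15.22
ee_pos: [0.481, 0.2118, 0.0786]
tool_rot: [0.0, 0.732, 0.682, 0.0]
force: [-0.2, 1.3, -0.4]
opening: 0.0856
t 15.22 an [-0.0718  0.1534  0.0786] F [-0.2  1.3 -0.4] open 0.0856 | linear [-13.14   0.04   0.07] rot [ 0.     0.    -0.005] q [ 0.33  0.32  1.97 -0.    0.85  0.4 ]
plate n 7 rect [-59.1 196.2] [ 38.8 118. ] 60.19 ext [[-118.9, 150.3, 95.1], [-17.6, 213.6, 100.6]]
plate n 520 rect [-74.4 109.9] [108.6 129. ] 89.37 ext [[-137.9, 56.7, 93.6], [-14.2, 163.8, 101.2]]
```

```bash
python3 -m jog '[{"claw":-1,"linear":[-1.4,0,0],"delta_rot":[0,0,0]},{"claw":-1,"linear":[-3,0,0],"delta_rot":[0,0,0]},{"claw":-1,"linear":[-5,0,0],"delta_rot":[0,0,0]},{"claw":-1,"linear":[-7,0,0],"delta_rot":[0,0,0]},{"claw":-1,"linear":[-9,0,0],"delta_rot":[0,0,0]}]';python3 -m jog '[{"claw":-1,"linear":[-1,0,0],"delta_rot":[0,0,0]},{"claw":-1,"linear":[-2,0,0],"delta_rot":[0,0,0]},{"claw":-1,"linear":[-3,0,0],"delta_rot":[0,0,0]},{"claw":-1,"linear":[-3.6,0,0],"delta_rot":[0,0,0]},{"claw":-1,"linear":[-3.8,0,0],"delta_rot":[0,0,0]}]'
python3 - <<'E'
from h import *
from plant import bot
go([-.072,.022,.078])
s=bot.snapshot("side")
plate(s,.0955,(-.2,.06),(-.1,.26))
E
```

```text
t: 15.95
ee_pos: [0.4741, 0.1213, 0.0784]
tool_rot: [-0.0, 0.732, 0.681, -0.0]
force: [0.3, 0.8, -0.8]
opening: 0.0855
t: 16.58
ee_pos: [0.4719, 0.0849, 0.0786]
tool_rot: [-0.0, 0.732, 0.681, -0.0]
force: [-0.2, 0.9, -2.1]
opening: 0.0855
t 16.57 an [-0.0724  0.0261  0.0786] F [-0.3  0.8 -2.1] open 0.0855 | linear [-0.41  0.05  0.06] rot [-0.    -0.    -0.005] q [0.09 0.25 2.08 0.   0.82 0.16]
plate n 459 rect [-48.1 -15.7] [183.4 109.8] 0.11 ext [[-138.4, -67.8, 91.7], [-11.8, 37.2, 98.8]]
```

```bash
python3 -m jog '[{"claw":-1,"linear":[1.5,0,0],"delta_rot":[0,0,0]},{"claw":-1,"linear":[1.5,0,-4],"delta_rot":[0,0,0]},{"claw":1,"linear":[1,-4,-8],"delta_rot":[0,0,0]},{"claw":1,"linear":[-3,-8.5,-8],"delta_rot":[0,0,0]},{"claw":1,"linear":[-5.8,-12,-8],"delta_rot":[0,0,0]}]'
python3 - <<'E'
from h import *
from plant import bot
go([-.18,-.032,.0905])
s=bot.snapshot("wrist");plate(s,.097,(-.2,.06),(-.1,.2));np.savez("w6.npz",**s)
E
```

```text
t: 17.25
ee_pos: [0.3471, 0.0359, 0.1592]
tool_rot: [0.001, 0.731, 0.682, 0.0]
force: [0.9, -0.4, 0.4]
opening: 0.0321
t 17.25 an [-0.1938 -0.031   0.1592] F [ 0.9 -0.3  0.4] open 0.0321 | linear [-0.1   1.37  6.87] rot [ 0.001  0.    -0.003] q [-0.02 -0.16  2.3  -0.    1.    0.05]
plate n 24921 rect [-72.2 -27.8] [ 86.4 128. ] 89.69 ext [[-135.4, -69.5, 93.6], [-13.5, 15.0, 97.3]]
```

Plate flat on deck at (−72.2, −27.8) mm, square. Lower in front of it with shut fingers and push to the rear.

```bash
python3 -m jog '[{"claw":1,"linear":[-0.1,1,3],"delta_rot":[0,0,0]},{"claw":1,"linear":[-0.1,1,6.7],"delta_rot":[0,0,0]},{"claw":1,"linear":[-0.1,1,6.7],"delta_rot":[0,0,0]},{"claw":1,"linear":[-0.1,1,6.7],"delta_rot":[0,0,0]},{"claw":1,"linear":[-0.1,1,6.7],"delta_rot":[0,0,0]}]'
python3 - <<'E'
from h import *
go([-.101,-.030,.0905])
E
```

```text
t: 17.92
ee_pos: [0.3596, 0.0343, 0.093]
tool_rot: [0.001, 0.732, 0.682, 0.001]
force: [-0.0, -0.5, -0.4]
opening: -0.0001
t 17.93 an [-0.1812 -0.0317  0.093 ] F [ 0.  -0.5 -0.4] open -0.0001 | linear [0.21 8.02 0.27] rot [ 0.003 -0.    -0.004] q [-0.03 -0.    2.33 -0.    0.82  0.04]
```

```bash
python3 -m jog '[{"claw":1,"linear":[0,2,0.3],"delta_rot":[0,0,0]},{"claw":1,"linear":[0,3.5,0.3],"delta_rot":[0,0,0]},{"claw":1,"linear":[0,5,0.3],"delta_rot":[0,0,0]},{"claw":1,"linear":[0,6.2,0.3],"delta_rot":[0,0,0]},{"claw":1,"linear":[0,7.2,0.3],"delta_rot":[0,0,0]}]'
python3 - <<'E'
from h import *
from plant import bot
go([-.101,-.030,.0905])
s=bot.snapshot("wrist");plate(s,.097,(-.2,.06),(-.1,.2))
E
```

```text
t: 18.55
ee_pos: [0.4214, 0.0293, 0.089]
tool_rot: [-0.008, 0.732, 0.682, -0.008]
force: [-22.5, 0.1, 30.8]
opening: -0.0
t 18.55 an [-0.1192 -0.0326  0.089 ] F [-22.4  -1.4  30.8] open -0.0 | linear [ 0.27  1.82 -0.19] rot [-0.023  0.001 -0.004] q [-0.03  0.14  2.18 -0.    0.84  0.04]
plate n 41706 rect [-62.8 -26.3] [138.1  86.5] 2.01 ext [[-113.4, -65.3, 93.8], [1.9, 17.1, 97.5]]
```

Run:
```python
from h import *
from plant import bot
s=bot.snapshot("wrist");cv2.imwrite("pics/w7.png",s["frame"][:,:,::-1])
Q=RA.inv().apply((cloud(s)-O).reshape(-1,3)).reshape(420,560,3)
for y in(-.06,.0):
    m=abs(Q[...,1]-y)<.002;q=Q[m];
    for x in np.arange(-.18,.06,.01):
        k=abs(q[:,0]-x)<.003
        if k.any():print(y,round(x,3),np.median(q[k,2]).round(4),end="; ")
    print()
```

```text
-0.06 -0.18 -0.0016; -0.06 -0.16 0.0512; -0.06 -0.15 0.0593; -0.06 -0.14 0.0629; -0.06 -0.04 0.0951; -0.06 -0.03 0.0959; -0.06 -0.02 0.0959; -0.06 -0.01 0.0955; -0.06 0.0 0.0956; -0.06 0.01 0.0955; 
0.0 -0.18 -0.0017; 0.0 -0.16 0.0513; 0.0 -0.15 0.0558; 0.0 -0.14 0.0604; 0.0 -0.13 0.0648; 0.0 -0.12 0.0694; 0.0 -0.11 0.084; 0.0 -0.1 0.0954; 0.0 -0.09 0.096; 0.0 -0.08 0.0959; 0.0 -0.07 0.0954; 0.0 -0.06 0.0961; 0.0 -0.05 0.0959; 0.0 -0.04 0.0953; 0.0 -0.03 0.0959; 0.0 -0.02 0.0959; 0.0 -0.01 0.0953; 0.0 0.0 0.0954;
```

View pics/w7.png

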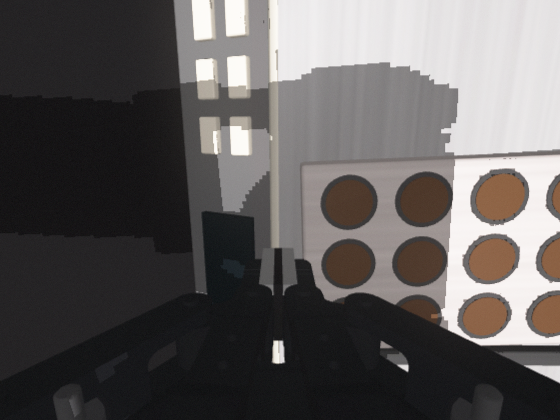

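Plate lies flat (top 95.5 mm), turned ~2°, front face at x≈−103 mm; the fingertip appears to press on the deck edge (Fz 31 N). Back off a bit and raise.

```bash
python3 -m jog '[{"claw":1,"linear":[0,-0.6,0],"delta_rot":[0,0,0]},{"claw":1,"linear":[0,-2,-0.5],"delta_rot":[0,0,0]},{"claw":1,"linear":[0,-2,-0.5],"delta_rot":[0,0,0]},{"claw":1,"linear":[0,-2,-0.5],"delta_rot":[0,0,0]},{"claw":1,"linear":[0,-2,-0.5],"delta_rot":[0,0,0]}]'
python3 - <<'E'
from h import *
from plant import bot
go([-.101,-.030,.0905])
s=bot.snapshot("wrist");plate(s,.097,(-.116,.06),(-.1,.2))
E
```

```text
t: 19.27
ee_pos: [0.4104, 0.0303, 0.0937]
tool_rot: [0.0, 0.732, 0.682, 0.0]
force: [-0.5, -0.0, 0.0]
opening: 0.0003
t 19.27 an [-0.1302 -0.0323  0.0937] F [-0.5 -0.   0. ] open 0.0003 | linear [0.25 2.92 0.33] rot [ 0.001 -0.    -0.005] q [-0.03  0.1   2.22  0.    0.83  0.04]
plate n 36223 rect [-51.3 -25.8] [104.4  86.4] 2.24 ext [[-103.3, -65.5, 93.7], [-2.9, 17.1, 97.2]]
```

```bash
python3 -m jog '[{"claw":1,"linear":[0.4,1,0],"delta_rot":[0,0,0]},{"claw":1,"linear":[0.4,1.7,0],"delta_rot":[0,0,0]},{"claw":1,"linear":[0.4,2.2,0],"delta_rot":[0,0,0]},{"claw":1,"linear":[0.4,2.6,0],"delta_rot":[0,0,0]},{"claw":1,"linear":[0.4,2.9,0],"delta_rot":[0,0,0]}]'
python3 - <<'E'
from h import *
from plant import bot
go([-.101,-.030,.0905])
s=bot.snapshot("wrist");plate(s,.097,(-.105,.06),(-.1,.2))
E
```

```text
t: 19.95
ee_pos: [0.4387, 0.0323, 0.0932]
tool_rot: [-0.0, 0.732, 0.682, -0.0]
force: [-2.4, -0.4, 0.0]
opening: 0.0001
t 19.95 an [-0.1022 -0.0285  0.0932] F [-2.3 -0.6  0. ] open 0.0001 | linear [-0.15  0.12  0.27] rot [-0.001  0.    -0.005] q [-0.03  0.15  2.16  0.    0.84  0.05]
plate n 40106 rect [-37.3 -25.9] [134.7  86.4] 1.75 ext [[-95.1, -65.2, 93.8], [25.2, 17.2, 97.4]]
```

```bash
python3 -m jog '[{"claw":1,"linear":[0,0.2,0],"delta_rot":[0,0,0]},{"claw":1,"linear":[0,0.4,0],"delta_rot":[0,0,0]},{"claw":1,"linear":[0,0.5,0],"delta_rot":[0,0,0]},{"claw":1,"linear":[0,-1,0],"delta_rot":[0,0,0]},{"claw":1,"linear":[0,-3,-3],"delta_rot":[0,0,0]}]'
python3 - <<'E'
from h import *
from plant import bot
go([-.026,.04,.079])
s=bot.snapshot("wrist");plate(s,.097,(-.125,.06),(-.1,.2))
E
```

```text
t: 20.62
ee_pos: [0.4068, 0.0344, 0.1223]
tool_rot: [-0.001, 0.732, 0.681, -0.002]
force: [-0.6, -0.2, 1.4]
opening: -0.0001
t 20.62 an [-0.1341 -0.0285  0.1223] F [-0.6 -0.2  1.4] open -0.0001 | linear [ 6.9  10.8   4.28] rot [-0.004  0.    -0.005] q [-0.02  0.04  2.21 -0.    0.9   0.05]
plate n 29553 rect [-34.4 -26.5] [110.5  86.7] 1.47 ext [[-89.0, -67.5, 93.7], [15.9, 16.3, 97.2]]
```

```bash
python3 -m jog '[{"claw":-1,"linear":[3,4,-3],"delta_rot":[0,0,0]},{"claw":-1,"linear":[7.5,10.3,-3],"delta_rot":[0,0,0]},{"claw":-1,"linear":[7.5,10.3,1],"delta_rot":[0,0,0]},{"claw":-1,"linear":[7.5,10.3,4.2],"delta_rot":[0,0,0]},{"claw":-1,"linear":[7.5,10.3,4.2],"delta_rot":[0,0,0]}]';python3 -m jog '[{"claw":-1,"linear":[0,0,0],"delta_rot":[0,0,0]},{"claw":-1,"linear":[0,0,0],"delta_rot":[0,0,0]},{"claw":-1,"linear":[0,0,0],"delta_rot":[0,0,0]},{"claw":-1,"linear":[0,0,0],"delta_rot":[0,0,0]},{"claw":-1,"linear":[0,0,0],"delta_rot":[0,0,0]}]'
python3 - <<'E'
from h import *
go([-.03,.022,.08])
E
```

```text
t: 21.3
ee_pos: [0.5144, 0.1018, 0.079]
tool_rot: [-0.002, 0.732, 0.682, -0.002]
force: [-0.8, 1.0, -0.2]
opening: 0.0851
t: 21.92
ee_pos: [0.5175, 0.1019, 0.0819]
tool_rot: [0.0, 0.732, 0.682, 0.0]
force: [-0.2, -0.0, -0.5]
opening: 0.0853
t 21.93 an [-0.0281  0.0462  0.0819] F [-0.2 -0.  -0.5] open 0.0853 | linear [-2.42 -0.17  0.19] rot [ 0.001 -0.    -0.005] q [ 0.11  0.32  1.97 -0.    0.86  0.18]
```

```bash
python3 -m jog '[{"claw":-1,"linear":[-1,0,0.2],"delta_rot":[0,0,0]},{"claw":-1,"linear":[-1.8,0,0.2],"delta_rot":[0,0,0]},{"claw":-1,"linear":[-2.2,0,0.2],"delta_rot":[0,0,0]},{"claw":-1,"linear":[-2.4,0,0.2],"delta_rot":[0,0,0]},{"claw":-1,"linear":[-2.6,0,0.2],"delta_rot":[0,0,0]}]'
python3 - <<'E'
from h import *
from plant import bot
go([-.03,.022,.08])
s=bot.snapshot("wrist");plate(s,.097,(-.125,.06),(-.09,.015))
s=bot.snapshot("side");plate(s,.0955,(-.2,.06),(-.09,.012))
E
```

```text
t: 22.55
ee_pos: [0.515, 0.0774, 0.0794]
tool_rot: [-0.001, 0.732, 0.681, 0.001]
force: [-0.7, 10.4, -0.6]
opening: 0.0854
t 22.55 an [-0.029   0.0215  0.0794] F [-1.4 10.3 -0.6] open 0.0854 | linear [ 0.05 -0.1  -0.06] rot [-0.001 -0.003 -0.006] q [0.06 0.31 1.98 0.   0.85 0.13]
plate n 12691 rect [-28.7  -3.3] [ 36.3 100.8] 90.0 ext [[-76.3, -18.7, 93.3], [18.8, 11.9, 97.4]]
plate n 412 rect [-29.1 -31.2] [ 86.3 130.3] 89.99 ext [[-93.3, -73.4, 91.7], [32.3, 11.8, 98.8]]
```

```bash
python3 -m jog '[{"claw":-1,"linear":[1.5,0,0],"delta_rot":[0,0,0]},{"claw":-1,"linear":[1.5,-2,-5],"delta_rot":[0,0,0]},{"claw":1,"linear":[0,-7,-7],"delta_rot":[0,0,0]},{"claw":1,"linear":[-4,-11,-7],"delta_rot":[0,0,0]},{"claw":1,"linear":[-5,-12,-5],"delta_rot":[0,0,0]}]'
python3 - <<'E'
from h import *
from plant import bot
go([-.12,-.030,.093])
s=bot.snapshot("wrist");plate(s,.097,(-.125,.06),(-.1,.2));np.savez("w8.npz",**s)
E
```

```text
t: 23.28
ee_pos: [0.3914, 0.0339, 0.1308]
tool_rot: [0.002, 0.732, 0.682, 0.001]
force: [0.9, -0.8, -0.6]
opening: 0.0322
t 23.27 an [-0.1495 -0.0301  0.1308] F [ 0.9 -0.8 -0.6] open 0.0322 | linear [0.02 2.94 3.79] rot [ 0.003  0.001 -0.005] q [-0.02 -0.02  2.24 -0.    0.92  0.05]
plate n 24915 rect [-37.7 -31.9] [ 86.5 107.1] 89.9 ext [[-90.4, -73.2, 93.6], [9.8, 10.8, 97.2]]
```

```bash
python3 -m jog '[{"claw":1,"linear":[0,1.5,0],"delta_rot":[0,0,0]},{"claw":1,"linear":[0,1.5,3.7],"delta_rot":[0,0,0]},{"claw":1,"linear":[0,1.5,3.7],"delta_rot":[0,0,0]},{"claw":1,"linear":[0,1.5,3.7],"delta_rot":[0,0,0]},{"claw":1,"linear":[0,1.5,3.7],"delta_rot":[0,0,0]}]'; python3 -c "
from h import *
go([-.101,-.030,.0935])"
```

```text
t: 23.95
ee_pos: [0.4088, 0.0337, 0.0938]
tool_rot: [0.001, 0.732, 0.682, 0.001]
force: [-0.7, -0.0, -0.4]
opening: 0.0001
t 23.95 an [-0.1321 -0.029   0.0938] F [-0.7 -0.1 -0.4] open 0.0001 | linear [-0.08  3.11  0.04] rot [ 0.003 -0.    -0.005] q [-0.02  0.09  2.22 -0.    0.83  0.05]
```

```bash
python3 -m jog '[{"claw":1,"linear":[-0.2,1.5,0],"delta_rot":[0,0,0]},{"claw":1,"linear":[-0.2,2.5,0],"delta_rot":[0,0,0]},{"claw":1,"linear":[-0.2,3,0],"delta_rot":[0,0,0]},{"claw":1,"linear":[-0.2,3.3,0],"delta_rot":[0,0,0]},{"claw":1,"linear":[-0.2,3.5,0],"delta_rot":[0,0,0]}]'; python3 -c "
from h import *
go([-.101,-.030,.0935])"
```

```text
t: 24.58
ee_pos: [0.4418, 0.0291, 0.0924]
tool_rot: [-0.0, 0.732, 0.682, -0.0]
force: [0.0, -0.0, -0.2]
opening: -0.0002
t 24.57 an [-0.0989 -0.0315  0.0924] F [ 0.  -0.  -0.2] open -0.0002 | linear [ 0.15 -0.22 -0.11] rot [-0.001  0.    -0.005] q [-0.03  0.16  2.15  0.    0.84  0.04]
```

```bash
python3 -m jog '[{"claw":1,"linear":[0,0.15,0],"delta_rot":[0,0,0]},{"claw":1,"linear":[0,0.3,0],"delta_rot":[0,0,0]},{"claw":1,"linear":[0,0.3,0],"delta_rot":[0,0,0]},{"claw":1,"linear":[0,0.4,0],"delta_rot":[0,0,0]},{"claw":1,"linear":[0,0.4,0],"delta_rot":[0,0,0]}]'; python3 -c "
from h import *
from plant import bot
go([-.101,-.030,.0935])
s=bot.snapshot('wrist');plate(s,.097,(-.105,.06),(-.1,.2))
"
```

```text
t: 25.2
ee_pos: [0.4463, 0.0288, 0.0925]
tool_rot: [0.0, 0.732, 0.682, 0.0]
force: [-2.2, 0.0, -1.7]
opening: 0.0001
t 25.2 an [-0.0943 -0.0315  0.0925] F [-2.2 -0.1 -1.7] open 0.0001 | linear [ 0.15 -0.67 -0.1 ] rot [ 0.001 -0.    -0.005] q [-0.03  0.16  2.14 -0.    0.84  0.04]
plate n 38904 rect [-32.5 -31.9] [ 86.6 144.6] 89.86 ext [[-86.9, -72.5, 93.8], [34.0, 10.9, 97.4]]
```

```bash
python3 -m jog '[{"claw":1,"linear":[0,0.1,0],"delta_rot":[0,0,0]},{"claw":1,"linear":[0,0.2,0],"delta_rot":[0,0,0]},{"claw":1,"linear":[0,0.3,0],"delta_rot":[0,0,0]},{"claw":1,"linear":[0,0.3,0],"delta_rot":[0,0,0]},{"claw":1,"linear":[0,0.3,0],"delta_rot":[0,0,0]}]'; python3 -c "
from h import *
from plant import bot
go([-.101,-.030,.0935])
s=bot.snapshot('wrist');plate(s,.097,(-.085,.06),(-.1,.2))
"
```

```text
t: 25.88
ee_pos: [0.4465, 0.0288, 0.0924]
tool_rot: [-0.002, 0.732, 0.682, -0.002]
force: [-7.4, 0.5, 5.2]
opening: 0.0002
t 25.88 an [-0.0941 -0.0315  0.0924] F [-7.4  0.   5.2] open 0.0002 | linear [ 0.15 -0.69 -0.1 ] rot [-0.006  0.    -0.005] q [-0.03  0.17  2.14  0.    0.84  0.04]
plate n 38304 rect [-23.1 -32. ] [ 86.7 124. ] 89.85 ext [[-83.7, -72.5, 93.8], [33.5, 10.9, 97.3]]
```

Force rises with no further motion: the plate is on the rear rail. Back off, rise clear and check everything.

```bash
python3 -m jog '[{"claw":1,"linear":[0,-1,0],"delta_rot":[0,0,0]},{"claw":1,"linear":[0,-4,0],"delta_rot":[0,0,0]},{"claw":1,"linear":[0,-7,-4],"delta_rot":[0,0,0]},{"claw":1,"linear":[0,-8,-9],"delta_rot":[0,0,0]},{"claw":1,"linear":[0,-8,-14],"delta_rot":[0,0,0]}]'
python3 - <<'E'
from h import *
from plant import bot
go([-.101,-.030,.0935])
s=bot.snapshot('wrist');plate(s,.097,(-.13,.06),(-.1,.1))
cv2.imwrite("pics/w9.png",s["frame"][:,:,::-1])
X=[[-.088,-.075,.097],[-.088,.011,.097],[.04,-.075,.097],[.04,.011,.097],[.04,-.075,.085]]
print("snug corners px",proj(s,np.array([w(x) for x in X])).round().tolist())
s=bot.snapshot("scene");Q=RA.inv().apply((cloud(s)-O).reshape(-1,3))
q=Q[(abs(Q[:,1])<.115)&(Q[:,2]>.14)&(Q[:,2]<.3)&(Q[:,0]<.14)&(Q[:,0]>.03)]
g=np.polyfit(q[:,2],q[:,0],1);print("theta",np.pi/2-np.arctan(-g[0]))
v=bot.snapshot("side");plate(v,.0955,(-.13,.06),(-.1,.1));plate(v,.0855,(-.15,.02),(.132,.25));plate(s,.087,(-.15,.02),(.132,.25))
E
```

```text
t: 26.55
ee_pos: [0.369, 0.0343, 0.2342]
tool_rot: [0.001, 0.732, 0.682, 0.001]
force: [1.7, -0.1, -0.9]
opening: -0.0001
t 26.55 an [-0.1718 -0.0311  0.2342] F [ 1.7  0.  -0.9] open -0.0001 | linear [ 0.15  7.03 14.09] rot [ 0.003 -0.    -0.005] q [-0.02 -0.22  2.18 -0.    1.18  0.05]
plate n 14987 rect [-23.7 -32. ] [ 86.4 128.8] 89.7 ext [[-87.2, -73.6, 93.5], [39.0, 10.8, 97.4]]
snug corners px [[373.0, 247.0], [381.0, 147.0], [520.0, 246.0], [539.0, 146.0], [511.0, 241.0]]
theta 1.3006193133810542
plate n 852 rect [-30.6 -30.6] [145.4  91.3] 1.63 ext [[-89.6, -74.1, 92.0], [37.8, 13.2, 98.9]]
plate n 1296 rect [-67.5 178.2] [ 89.2 129.9] 88.92 ext [[-131.7, 135.9, 82.1], [-4.4, 221.7, 88.9]]
plate n 467 rect [-64.1 181.7] [ 71.8 134. ] 88.91 ext [[-127.4, 147.1, 83.1], [1.8, 218.0, 90.8]]
```

View pics/w9.png

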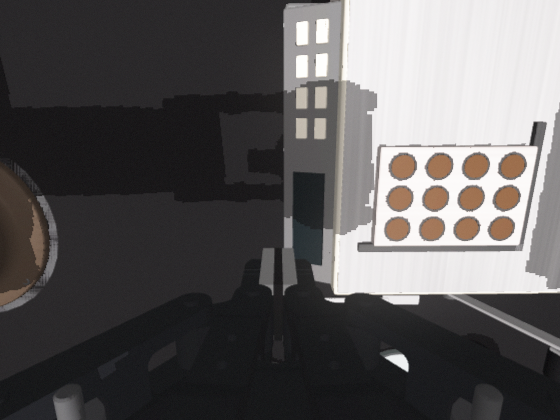

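Final view: plate snug in the rail corner (corners near (378,147), (373,247), (536,147), (520,246) px, as predicted); the stay link is still straight at right.

```bash
python3 -c "
from plant import bot
print(bot.get_obs()['force'].round(1));print(bot.job_done())"
```

```text
[-0.  -0.  -0.9]
the job is handed in; nothing more can be done
None
```

I raised the cover by its bar handle and pushed the stay's elbow past straight onto its stop. I then slid the top plate off the stack and into the rail corner, and handed in at about 26.6 s of the 72 s allowed.

**Last checks:**
- **Cover:** it read about 1.30 rad some 15 s after the push. The knob was at x ≈ 45, z ≈ 151 mm, which is the locked position. I did not measure the knob again at the end.
- **Top plate:** its centre was at (−23.7, −32.0) mm, against a target of (−24, −32). It was flat on the deck and square to the rails within about 0.3°.
- **Robot:** it was clear of everything, with about 1 N on the force sensor.

**Less certain:**
- **Plates beneath:** I did not record where the middle and lower plates started. At the end the middle plate read about (−67.5, 178) mm in the side view and (−64, 182) mm in the scene view, which caught only part of it. I saw no sign that either plate was dragged, but I could not confirm the 8 mm limit.
- **Rough spot in the push:** on the first rearward push, the shut fingertip caught the deck's front edge with about 31 N upward and 22 N back. I backed off, raised the tool 5 mm and carried on. The plate had turned about 2° and was squared again against the rails.
- **Bystanders:** I did not measure their positions at the end. The tool was kept clear of them throughout.

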